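# Lay out the breakfast cheese on the sloping riser

## Task

Draw the tight, deep clear cover straight up off the cheese box and stand it upright on the bare table. Lay every piece of cheese from the box side by side on the narrow sloping shelf of the riser, each resting flat on the slope with nothing under it, then put the cover back on the box, fully down. Leave the mug, the bread board and the knife where they are.

Things in the scene. Friction and masses are not known exactly. Their poses are not given: they have to be found in the camera images.
- box: Base of the cheese box, brown wood, fixed; origin on the table under its centre, z up. Rim plate 160 (x) x 148 (y) x 8 mm carries a raised floor block 132 (x) x 120 (y) mm, no side walls, flat top 32 mm above the table. Sprung rubber buttons in the block's +y and -y sides grip the cover: about 5 to 12 N draws it off or pushes it down again.
- cover_grip (a point): Middle of the wooden bar handle (14 x, 50 y, 34 mm tall) on the loose clear cover: 17 mm above its roof, 84 mm above its lower edge. Cover 0.28 kg, open below, 143 (x) x 131 (y) mm outside, 137 x 125 x 64 mm inside. On the box its axes are parallel to the box's (either way round), its lower edge is on the rim plate, this point 92 mm above the table. It must rise over 60 mm to clear the cheese.
- shelf: Top of the fixed pale wooden riser: narrow shelf sloping 0.35 rad. Origin: middle of the sloping face, 60 mm above the table; x uphill (away from the robot), y along the shelf, z square to the slope. Face x -28 to +28, y -131 to +131 mm; lip 9 mm high along the low edge (x -34 to -28 mm). Room for 4 pieces 66 mm apart. Its foot on the table is 90 x 240 mm.
- mug: White mug, 80 mm across, 90 mm high, origin under its centre; leave alone.
- bread: Small wooden board 170 x 130 mm with three slices of bread, about 60 mm high, origin under its centre; leave alone.
- knife: Table knife about 230 mm long, lying flat, origin at its middle; leave alone.
- cheese0_mid (a point): Centre of a piece of cheese: pale yellow block 50 (x) x 36 (y) x 32 mm (z), 70 g; at the start it lies on the box's raised floor under the cover with its long side along the box's x, at least 26 mm from the next piece across the box. Any face may rest on the shelf. None if this piece is absent.
- cheese1_mid (a point): Centre of a piece of cheese: pale yellow block 50 (x) x 36 (y) x 32 mm (z), 70 g; at the start it lies on the box's raised floor under the cover with its long side along the box's x, at least 26 mm from the next piece across the box. Any face may rest on the shelf. None if this piece is absent.
- cheese2_mid (a point): Centre of a piece of cheese: pale yellow block 50 (x) x 36 (y) x 32 mm (z), 70 g; at the start it lies on the box's raised floor under the cover with its long side along the box's x, at least 26 mm from the next piece across the box. Any face may rest on the shelf. None if this piece is absent.
- cheese3_mid (a point): Centre of a piece of cheese: pale yellow block 50 (x) x 36 (y) x 32 mm (z), 70 g; at the start it lies on the box's raised floor under the cover with its long side along the box's x, at least 26 mm from the next piece across the box. Any face may rest on the shelf. None if this piece is absent.

How it is judged:
By the outcome, as a careful person would: the job done as asked, in the order asked, and still so for the second after the job is handed in, with the robot touching nothing.
Of cheese0, cheese1, cheese2, cheese3 only 3 to 4 are there at a start; the rules pass over those that are not, and their reading is None.
At some moment in a run one of cover may be knocked a few centimetres aside while the robot is not near it.
Once in a run the grip may slacken for a moment while it holds something.
It also fails if it takes over 210 s, if anything falls off the work surface, if the arm or the gripper's body presses on something with over 40 N, if the wrist force passes 120 N, or if a joint passes its speed limit or range.

## Robot

A 6-joint arm with a two-finger parallel gripper is mounted at the origin on the work surface. World frame = base frame: x ahead of the robot, y to its left, z up, the work surface at z = 0. Lengths are in mm, angles in rad, forces in N, time in s.
With the tool pointing down it reaches from about 300 to 775 mm from the base axis. Payload 14.6 kg.
Tool frame: the origin (TCP) lies between the finger pads; the fingertips stand 25 mm ahead of it and the grasp point (between the pads) lies 6 mm ahead of it; z points along the fingers, y is the line along which they close (so a half turn about z gives the same grasp; the last joint's range is limited). The gripper opens to 94 mm and grips with 3 to 60 N. Pads are 16 mm wide; open, the fingers measure 119 mm over their backs; the gripper's body (75 mm by 177 mm) begins 78 mm behind the grasp point.
Start: joints at [1.087, 0.3, 1.521, -0, 1.321, -0.067], TCP at [222.656, 502.905, 230.446] pointing down, gripper open.
Joint ranges: [-3.03, 3.03], [-0.79, 2.21], [0.23, 2.52], [-1.04, 4.18], [0, 3.07], [-2.55, 2.55]. Speed limits (rad/s): [2.22, 2.22, 2.57, 3.14, 3.14, 3.14].

## Interface

Orientations are given as [roll, pitch, yaw] about the fixed x, y, z axes, in that order (R = Rz(yaw) Ry(pitch) Rx(roll)).
In Python, from cell import manip gives the robot as it stands. The module is installed in compiled form; this text tells all that it offers.
- The arm moves only by the tool step_arm, never from a script. Its argument "series" is one flat list of numbers, 5 for each row, row after row: the shift along the world's x, y, z in mm, then the turn about the world's z in rad, then the closure, from 0 (fully open) to 1 (shut). In form: [dx, dy, dz, spin, jaw, dx, dy, dz, spin, jaw, ...]. A call has 1 to 20 rows; each row shifts and turns the commanded pose from where the row before left it; what a row does not reach is not made up. A row lasts 1/8 s, in which the tool goes at most 62.5 mm and 10.7 degrees, less where a joint would pass 70% of its speed; a pose out of reach is approached as far as the arm can. A call is refused whole if a number of a shift passes 62.5 or a number of a turn 0.188, either way. A call with a gripper value outside its range is refused whole. The fingers move at their own pace and stop on an object; "squeeze" is the grip in N (left out, the last holds). Time passes only in rows, so rows that do not move let the fingers close. It gives the time, the measured TCP pose, the force, the opening and the grip force at its end, in the units of the state.
- manip.read_state(): the state, without advancing time (a new reading comes with each control period).
- manip.camera(name): name is "scene" or "top" or "wrist"; returns (picture, depth): 480x640x3 uint8, blue, green, red; 480x640 float32, mm along the optical axis (not along the pixel's ray), 0 where there is no reading.
- manip.camera_info(name): a dict with "fovy" (degrees; the focal length in pixels is half the picture's height over the tangent of half this angle, whatever the lens; pixels are square), "cx", "cy" (the principal point, pixels), "eye" and "orientation" of the camera in the world. Camera axes: x right, y down, z forward; pixel columns grow to the right and rows downward; lengths in mm; the calibration is good to about 2 mm. A picture is of the moment at which its call begins: read the wrist's pose just before it. camera_info takes no time and is no camera call; for the wrist camera it gives the pose at the moment of the call.
- manip.sign_off(): hands the job in; it is judged then, once.
The state is a dict: "clock": time; "joints": joint angles; "qd": joint speeds; "effort": joint torques, N m; "eef_pos": TCP position; "eef_rot": TCP orientation; "wrist_force": force on the tool from outside, world axes, zero at the start; "moment": the same for the moment, N m; "finger_gap": finger opening in mm; "finger_force": force on a finger pad.
Only numpy, scipy, OpenCV 4.12 (cv2) and the standard library are available. Lean on these libraries where they do the work, as an engineer would, in place of code of your own. Each camera call takes 0.05 s, during which the arm holds its last target. There are 200 camera calls.

## Working session

There is one attempt and no reset: what is moved stays moved. The work goes in short steps, Python scripts to look and compute and a tool call to move; the robot and the scene stay as the last step left them, time stands still between calls to the robot, and variables do not carry over. Pictures are saved under pics/ and viewed, at most 14 in all, crops included, and the job is handed in when it is done.

Besides the shell and the picture viewer there is one more tool, called after ">>>" by a JSON object that holds its "method" and its "body", one argument or row to a line. step_arm: Moves the arm, as the interface text tells. Its arguments: {"type":"object","properties":{"series":{"type":"array"},"squeeze":{"type":"number"}},"required":["series"]}

```bash
mkdir -p pics
cat > h.py <<'E'
from cell import manip as m
import numpy as np, cv2
from scipy.spatial.transform import Rotation as R
def info(n):
    i=m.camera_info(n); f=240/np.tan(np.radians(i['fovy'])/2); return i,f
def rot(o):
    o=np.array(o); return o if o.shape==(3,3) else R.from_euler('xyz',o).as_matrix()
def cloud(n,d,i=None,f=None):
    if i is None: i,f=info(n)
    v,u=np.mgrid[:480,:640]; P=np.stack([(u-i['cx'])/f*d,(v-i['cy'])/f*d,d],-1)
    return P@rot(i['orientation']).T+np.array(i['eye'])
def ray(n,u,v,z,i=None,f=None):
    if i is None: i,f=info(n)
    r=rot(i['orientation'])@np.array([(u-i['cx'])/f,(v-i['cy'])/f,1]); e=np.array(i['eye']); return e+r*(z-e[2])/r[2]
E
python3 - <<'E'
from h import *
print(m.read_state())
for n in ('scene','top','wrist'):
    i,f=info(n);p,d=m.camera(n);cv2.imwrite(f'pics/{n}0.png',p);np.savez(f'/tmp/{n}0.npz',p=p,d=d)
    print(n,i,f)
E
```

```text
{'clock': 0.0, 'joints': array([ 1.08740041e+00,  3.00415360e-01,  1.52158735e+00, -1.63562304e-05,
        1.32069966e+00, -6.65840318e-02]), 'qd': array([-0.00016224,  0.00014203,  0.00134281,  0.00093108, -0.00034738,
       -0.00058406]), 'effort': array([ 6.63431565e-04, -5.31815815e+01, -3.52724719e+01,  7.09097763e-02,
        2.45465885e-02, -1.37201005e-04]), 'eef_pos': array([222.55368245, 502.70149178, 229.91424026]), 'eef_rot': array([-3.14048435e+00, -5.80266429e-05,  2.72478480e+00]), 'wrist_force': array([ 0.28962927, -0.19939052,  0.02777266]), 'moment': array([ 0.02662638, -0.00225969, -0.02608726]), 'finger_force': 0.0, 'finger_gap': 93.77859954094107}
scene {'fovy': 57.439404992160036, 'cx': 316.89152935583223, 'cy': 248.4452229592485, 'eye': array([ 955.4546223 , -513.02254271,  653.04122457]), 'orientation': array([-2.33844224, -0.01264511,  0.63545268])} 438.01132510934826
top {'fovy': 47.0460321748287, 'cx': 312.2045766756038, 'cy': 241.59374264467283, 'eye': array([ 368.46139789,   -7.71490407, 1273.09508097]), 'orientation': array([-2.92992004, -0.00626128, -1.49442287])} 551.3564246507106
wrist {'fovy': 67.4981076199445, 'cx': 316.62147020305537, 'cy': 246.69483867633915, 'eye': array([157.33158361, 533.86156583, 385.30207344]), 'orientation': array([2.89224303e+00, 5.90199239e-04, 1.15455859e+00])} 359.1982240671139
```

View pics/top0.png

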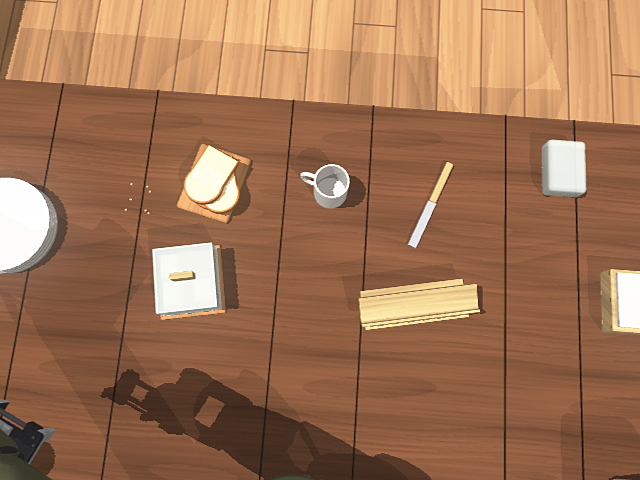

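View pics/scene0.png

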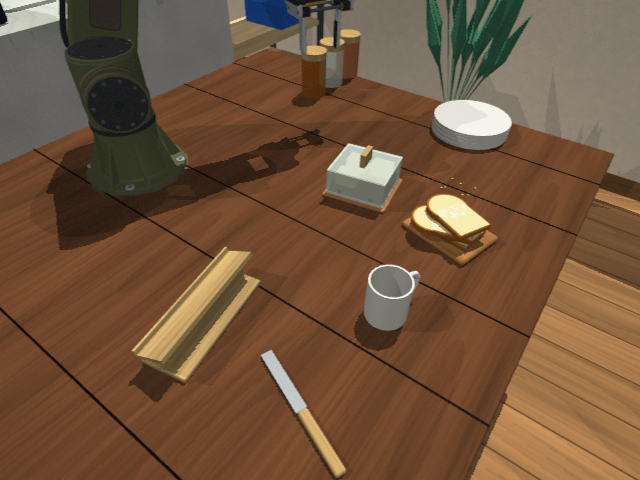

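The top view shows the box with its cover at (187,280), handle at (181,275), riser at (420,303), mug (331,187), bread (213,185), knife (430,205). The scene view confirms that the riser slopes up away from the robot.

Run:
```python
from h import *
z=np.load('/tmp/top0.npz');p,d=z['p'],z['d'];P=cloud('top',d)
def rep(n,mask):
    Q=P[mask]; r=cv2.minAreaRect(Q[:,:2].astype(np.float32)); print(n,len(Q),Q.mean(0).round(1),'rect',np.round(r[0],1),np.round(r[1],1),round(r[2],1),'z',np.percentile(Q[:,2],[2,50,98]).round(1))
def win(u0,u1,v0,v1):
    k=np.zeros((480,640),bool);k[v0:v1,u0:u1]=1;return k
Z=P[...,2]
b=win(140,240,230,330); 
for lo,hi in((86,120),(60,86),(20,60),(4,18),(-5,4)): 
    if (b&(Z>lo)&(Z<hi)).sum()>5: rep(f'box {lo}',b&(Z>lo)&(Z<hi))
hsv=cv2.cvtColor(p,cv2.COLOR_BGR2HSV)
k=win(165,200,262,290)&(hsv[...,1]>70); rep('handlecol',k)
for u,v in((181,275),(181,273),(170,277),(192,274)):print(Z[v,u],ray('top',u,v,109)[:2])
s=win(345,495,270,335)
rep('shelf',s&(Z>35)); rep('foot',s&(Z>4)&(Z<25))
Q=P[s&(Z>42)&(Z<72)]; A=np.c_[Q[:,:2],np.ones(len(Q))]
for _ in range(5):
    c=np.linalg.lstsq(A,Q[:,2],rcond=None)[0]; e=abs(A@c-Q[:,2]); A,Q=A[e<3],Q[e<3]
print('plane',c,np.hypot(*c[:2]),np.arctan2(c[1],c[0]),len(Q)); r=cv2.minAreaRect(Q[:,:2].astype(np.float32));print(r,(np.r_[r[0],1]@c))
rep('mug',win(295,355,160,212)&(Z>15));rep('bread',win(170,255,140,225)&(Z>6));rep('table',win(240,300,220,330))
k=win(400,460,155,255)&(Z>0.5)&((hsv[...,2]>140)); rep('knife',k)
```

```text
box 86 195 [523.9 275.7 105.3] rect [524.7 277.8] [14.6 50.4] 10.7 z [ 88.6 107.6 112.1]
box 60 3772 [523.5 276.6  74.1] rect [525.2 277.8] [144.5 132.3] 10.8 z [68.  74.2 79. ]
box 20 278 [504.  234.   40.8] rect [500. 237.] [ 96.7 193.5] 58.4 z [21.5 41.4 59.2]
box 4 662 [503.6 244.2   7.8] rect [531.8 282.5] [234.7 230.4] 6.0 z [ 4.1  6.9 16.4]
box -5 4771 [533.3 280.9  -0.7] rect [532.1 285.4] [234.7 239.3] 4.9 z [-4.6 -0.8  3.5]
handlecol 197 [520.9 271.9 122. ] rect [460.8 144.2] [353.7  36.7] 64.6 z [ 83.6 107.6 112.4]
108.48421547329258 [524.24306461 277.0013389 ]
109.84142687982126 [528.51568449 277.54366784]
108.75762738940921 [518.17304572 299.74924444]
108.36416277688545 [528.18585438 253.9503762 ]
shelf 3518 [ 505.2 -237.4   70.2] rect [ 484.4 -177.8] [100.7 399.1] 20.1 z [48.3 59.  71.3]
foot 1197 [ 521.2 -240.2   10.2] rect [ 519.3 -253.5] [147.4 346.9] 4.4 z [ 4.2 10.6 15.9]
plane [ 2.92500063e-01  5.81179610e-02 -7.53481498e+01] 0.29821801451124824 0.19613932278742002 2065
((506.3113098144531, -240.4264678955078), (62.26347732543945, 262.2923278808594), 11.518744468688965) 58.774844101768906
mug 941 [766.2 -21.1  67.6] rect [589.7 -35.3] [432.7 108. ] 6.9 z [16.9 63.2 93.2]
bread 3757 [752.7 243.1  48.6] rect [600.3 200.5] [582.1 222.7] 21.0 z [ 8.3 52.9 62.1]
table 6600 [556.1  98.1   4.8] rect [524.2  92.4] [337.6 152. ] 8.5 z [-5.7 -0.6  4.6]
knife 2043 [ 752.6 -267.2   15.2] rect [ 611.6 -212.8] [218.6 597.4] 70.0 z [ 0.6  3.2 15.1]
```

>>> {"method": "step_arm", "body": {
  "series": [37.8,-28.1,0,-0.121,0,37.8,-28.1,0,-0.121,0,37.8,-28.1,0,-0.121,0,37.8,-28.1,0,-0.121,0,37.8,-28.1,0,-0.121,0,37.8,-28.1,0,-0.121,0,37.8,-28.1,0,-0.121,0,37.8,-28.1,0,-0.121,0,0,0,0,0,0,0,0,0,0,0]
}}

```text
clock: 1.4
eef_pos: [524.6, 278.3, 230.1]
eef_rot: [-3.141, -0.0, 1.758]
wrist_force: [0.1, -0.1, -0.1]
finger_gap: 93.6
finger_force: 0.0
```

Run:
```python
from h import *
s=m.read_state();print(s['eef_pos'],s['eef_rot'],s['clock'])
i,f=info('wrist');p,d=m.camera('wrist');cv2.imwrite('pics/w1.png',p)
P=cloud('wrist',d,i,f);Z=P[...,2];near=(abs(P[...,0]-525)<110)&(abs(P[...,1]-277)<110)
for lo,hi in((98,116),(66,84),(24,60),(4,14)):
    k=near&(Z>lo)&(Z<hi)
    if k.sum()>20:
        Q=P[k];r=cv2.minAreaRect(Q[:,:2].astype(np.float32));print(lo,len(Q),r,np.median(Q,0))
```

```text
[524.61599576 278.34780988 230.12022486] [-3.14084951e+00 -3.02736550e-05  1.75776057e+00] 1.4
98 1117 ((523.4573974609375, 281.44671630859375), (13.861495971679688, 49.26755142211914), 10.916473388671875) [523.29739923 282.82175247 109.84240895]
66 22283 ((523.6093139648438, 280.93902587890625), (143.58163452148438, 130.63922119140625), 10.753052711486816) [521.71281075 287.29391147  76.04105785]
24 128 ((521.73388671875, 347.2597351074219), (120.24626922607422, 0.04764842614531517), 10.907095909118652) [524.28584254 347.73865991  35.49593086]
4 1310 ((519.9328002929688, 351.24932861328125), (178.53273010253906, 10.447123527526855), 12.040291786193848) [514.01914251 349.93423084   8.83830298]
```

View pics/w1.png

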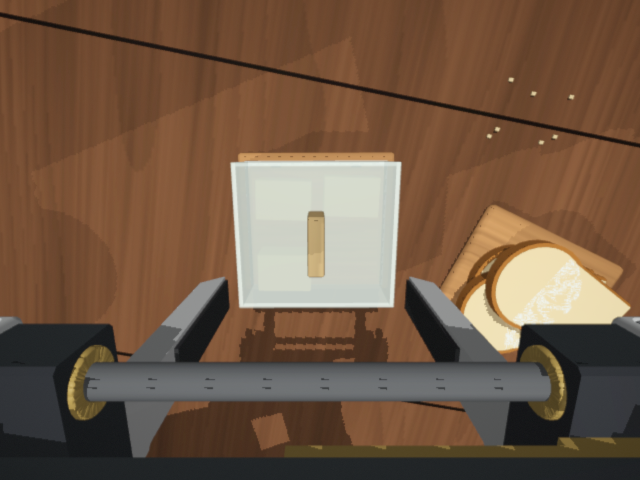

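The wrist view shows the cover roof with the bar handle at (316,245), and three pieces of cheese faintly through it at (283,200), (350,197), (283,270). Next I'll descend and grip the handle.

>>> {"method": "step_arm", "body": {
  "series": [-0.6,1.2,-30,0,0,0,0,-30,0,0,0,0,-30,0,0.3,0,0,-25,0,0.5,0,0,-11.5,0,0.5,0,0,0,0,1,0,0,0,0,1,0,0,0,0,1,0,0,0,0,1,0,0,0,0,1,0,0,0,0,1],
  "squeeze": 35
}}

```text
clock: 2.82
eef_pos: [524.3, 279.3, 103.9]
eef_rot: [-3.141, 0.0, 1.757]
wrist_force: [-2.1, -1.2, 1.5]
finger_gap: 13.7
finger_force: 35.0
```

>>> {"method": "step_arm", "body": {
  "series": [0,0,4,0,1,0,0,6,0,1,0,0,8,0,1,0,0,10,0,1,0,0,10,0,1,0,0,12,0,1,0,0,12,0,1,0,0,12,0,1,0,0,12,0,1,0,0,12,0,1,0,0,12,0,1,0,0,0,0,1]
}}

```text
clock: 4.32
eef_pos: [524.7, 279.4, 215.0]
eef_rot: [3.14, -0.0, 1.757]
wrist_force: [0.4, 0.5, -3.6]
finger_gap: 13.7
finger_force: 35.0
```

Run:
```python
from h import *
s=m.read_state();print(s['eef_pos'],s['wrist_force'],s['moment'])
for n in('scene','top'):
    p,d=m.camera(n);np.savez(f'/tmp/{n}1.npz',p=p,d=d);cv2.imwrite(f'pics/{n}1.png',p)
p=cv2.imread('pics/scene1.png');cv2.imwrite('pics/s1c.png',cv2.resize(p[60:280,260:480],None,fx=2.5,fy=2.5))
```

```text
[524.73467631 279.42102539 214.99456091] [ 0.43687256  0.4570793  -3.56278969] [-0.0693542   0.02916166  0.00094186]
```

View pics/s1c.png

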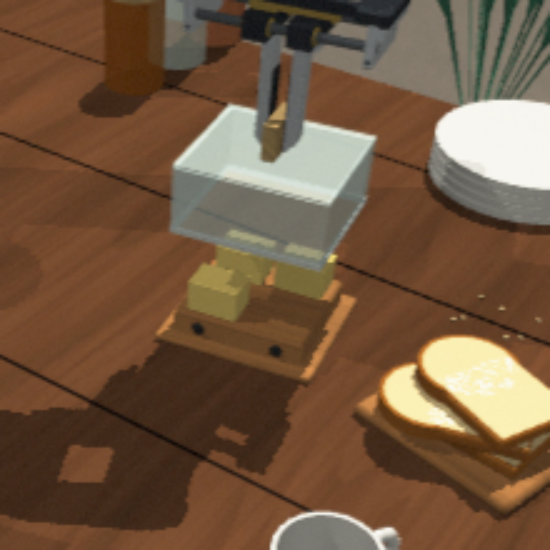

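The crop shows the cover raised clear and upright, with three pieces of cheese on the floor block. Next I'll stand the cover on the bare table.

>>> {"method": "step_arm", "body": {
  "series": [0,-20,0,0,1,0,-30,0,0,1,0,-30,0,0,1,0,-30,0,0,1,0,-30,0,0,1,0,-30,0,0,1,0,-30,0,0,1,0,-20,0,0,1,0,-12,-15,0,1,0,0,-22,0,1,0,0,-22,0,1,0,0,-22,0,1,0,0,-16,0,1,0,0,-10,0,1,0,0,-5,0,1,0,0,-3,0,1,0,0,0,0,1]
}}

```text
clock: 6.55
eef_pos: [524.6, 47.3, 99.2]
eef_rot: [3.141, 0.0, 1.757]
wrist_force: [-0.2, -0.1, -2.8]
finger_gap: 13.8
finger_force: 35.0
```

>>> {"method": "step_arm", "body": {
  "series": [0,0,-2,0,1,0,0,-1.5,0,1,0,0,0,0,1]
}}

```text
clock: 6.92
eef_pos: [524.6, 47.3, 95.9]
eef_rot: [3.141, 0.0, 1.757]
wrist_force: [-2.4, 0.4, 5.4]
finger_gap: 14.0
finger_force: 35.0
```

>>> {"method": "step_arm", "body": {
  "series": [0,0,0,0,0.6,0,0,0,0,0.4,0,0,0,0,0.2,0,0,15,0,0.2,0,0,30,0,0.2,0,0,40,0,0.2,0,15,40,0,0.2,0,24,9,-0.17,0.2,0,24,0,-0.17,0.3,0,24,0,-0.17,0.3,0,24,0,-0.17,0.3,0,24,0,-0.17,0.3,0,24,0,-0.17,0.3,0,24,0,-0.17,0.3,0,24,0,-0.17,0.3,0,24,0,-0.17,0.3,0,0,0,-0.037,0.3,0,0,0,0,0.3]
}}

```text
clock: 9.18
eef_pos: [524.5, 277.8, 230.0]
eef_rot: [3.142, -0.0, 0.192]
wrist_force: [-0.7, 0.1, 0.2]
finger_gap: 65.9
finger_force: 0.0
```

```bash
cat >> h.py <<'E'
def yellow(p):
    h=cv2.cvtColor(p,cv2.COLOR_BGR2HSV); return (h[...,0]>22)&(h[...,0]<35)&(h[...,1]>50)&(h[...,2]>110)
def tops(P,k,lo,hi,minn=150):
    mk=(k&(P[...,2]>lo)&(P[...,2]<hi)).astype(np.uint8); mk=cv2.morphologyEx(mk,cv2.MORPH_OPEN,np.ones((3,3)))
    n,L=cv2.connectedComponents(mk)
    for j in range(1,n):
        Q=P[L==j]
        if len(Q)>minn:
            r=cv2.minAreaRect(Q[:,:2].astype(np.float32)); v,u=np.argwhere(L==j).mean(0); print('px',int(u),int(v),len(Q),np.round(r[0],1),np.round(r[1],1),round(r[2],1),'z',np.median(Q[:,2]).round(1))
E
python3 - <<'E'
from h import *
s=m.read_state();print(s['eef_pos'],s['eef_rot'],s['joints'][5])
i,f=info('wrist');p,d=m.camera('wrist');cv2.imwrite('pics/w2.png',p)
P=cloud('wrist',d,i,f);near=(abs(P[...,0]-525)<90)&(abs(P[...,1]-277)<90)
tops(P,near,58,70)
tops(P,near,26,38)
tops(P,near,4,13)
p,d=m.camera('top');cv2.imwrite('pics/t2.png',p);np.savez('/tmp/t2.npz',p=p,d=d);P=cloud('top',d)
print('top');near=(abs(P[...,0]-525)<90)&(abs(P[...,1]-277)<90)
tops(P,near,58,70,50);print('cover');n=(abs(P[...,0]-525)<120)&(abs(P[...,1]-47)<120);tops(P,n,56,78,50);tops(P,n,94,115,50)
E
```

```text
[524.47087524 277.76707312 229.96095341] [ 3.14153528e+00 -3.70728700e-04  1.92036955e-01] 1.804197778612824
px 276 200 2241 [548.4 321.1] [50.  35.6] 9.2 z 65.0
px 280 265 2010 [489.2 306.9] [50.2 36.1] 8.7 z 65.0
px 353 266 1993 [501.5 240. ] [49.8 36.2] 10.5 z 65.0
px 326 212 8475 [524.  280.9] [131.2 120.1] 11.0 z 33.0
px 315 192 4383 [524.2 280.9] [159.4 148.5] 10.9 z 8.9
top
px 202 289 372 [502.1 236.6] [50.5 36.9] 9.9 z 63.4
cover
px 289 285 3670 [526.6  46.4] [143.9 131.1] 10.8 z 66.3
px 289 283 157 [526.1  46.7] [14.4 48.3] 10.6 z 99.6
```

View pics/w2.png

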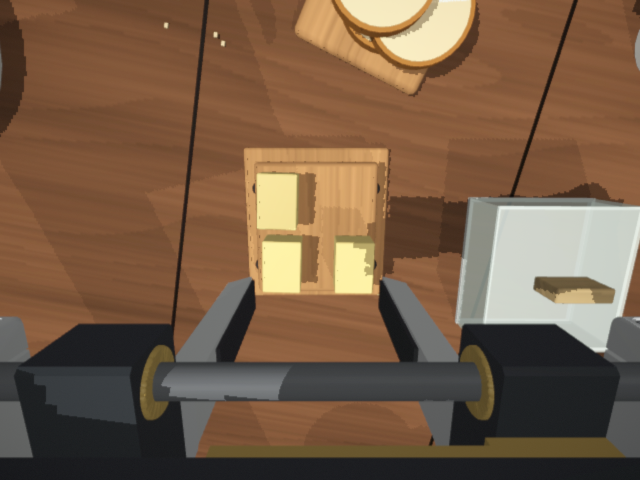

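The wrist view shows three pieces at (276,200), (280,265) and (353,266), with an empty spot at the fourth place. The cover stands at (550,270). First I'll pick the right-hand piece.

>>> {"method": "step_arm", "body": {
  "series": [-8,-13,-25,0,0.4,-8,-13,-35,0,0.4,-7,-11.8,-35,0,0.4,0,0,-35,0,0.4,0,0,-25,0,0.4,0,0,-14,0,0.4,0,0,0,0,1,0,0,0,0,1,0,0,0,0,1,0,0,0,0,1],
  "squeeze": 15
}}

```text
clock: 10.52
eef_pos: [502.0, 240.6, 61.5]
eef_rot: [-3.141, -0.002, 0.19]
wrist_force: [-1.0, -1.1, 6.6]
finger_gap: 35.6
finger_force: 15.0
```

>>> {"method": "step_arm", "body": {
  "series": [0,0,15,0,1,0,0,35,0,1,0,0,40,0,1,0,-10,40,0,1,0,-25,40,0,1,0,-35,30,0,1,0,-40,0,0,1,0,-45,0,0,1,0,-45,0,0,1,0,-45,0,0,1,0,-40,0,0,1,0,-25,0,0,1,0,-10,0,0,1,0,0,0,0,1]
}}

```text
clock: 12.28
eef_pos: [501.4, -79.4, 260.8]
eef_rot: [-3.142, -0.0, 0.189]
wrist_force: [-0.1, 0.1, 0.1]
finger_gap: 36.1
finger_force: 15.0
```

Run:
```python
from h import *
s=m.read_state();print(s['eef_pos'],s['eef_rot'],s['finger_gap'])
i,f=info('wrist');p,d=m.camera('wrist');cv2.imwrite('pics/w3.png',p)
P=cloud('wrist',d,i,f);Z=P[...,2]
k=(abs(P[...,0]-508)<60)&(abs(P[...,1]+240)<150)&(Z>44)&(Z<76)
Q=P[k];A=np.c_[Q[:,:2],np.ones(len(Q))]
for _ in range(8):
    c=np.linalg.lstsq(A,Q[:,2],rcond=None)[0]; e=abs(A@c-Q[:,2]); A,Q=A[e<2],Q[e<2]
r=cv2.minAreaRect(Q[:,:2].astype(np.float32));print('plane',c,np.arctan(np.hypot(*c[:2])),np.arctan2(c[1],c[0]),len(Q),r,np.r_[r[0],1]@c)
print(Q[:,2].min(),Q[:,2].max())
tops(P,(abs(P[...,0]-508)<90)&(abs(P[...,1]+240)<170),46,76)
tops(P,(abs(P[...,0]-508)<120)&(abs(P[...,1]+240)<170),5,20)
```

```text
[501.41261704 -79.37122299 260.84907161] [-3.14157727e+00 -3.75223916e-04  1.89328852e-01] 36.11257501265926
plane [ 3.18228534e-01  6.48537047e-02 -8.49998365e+01] 0.3140236493233407 0.2010428880002095 8134 ((507.54180908203125, -237.37338256835938), (56.243953704833984, 262.4610900878906), 11.407549858093262) 61.119906341710234
52.384527413388355 70.28597240338422
px 474 251 14530 [ 505.2 -238.3] [ 64.7 263.3] 11.5 z 61.1
px 455 210 5521 [ 541.5 -230.3] [ 29.3 240.2] 11.4 z 12.9
```

View pics/w3.png

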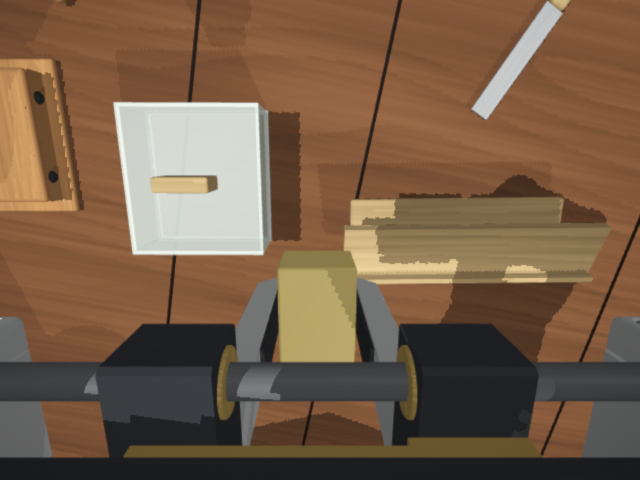

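The wrist view shows the held piece at (317,300), the riser's sloping face centred near (474,250) and the cover at (200,180). Next I'll carry the piece to the far slot.

>>> {"method": "step_arm", "body": {
  "series": [2.2,-24,0,0.011,1,4,-40,0,0,1,4,-50,0,0,1,4,-50,0,0,1,4,-40,-10,0,1,2,-20,-25,0,1,0,0,-35,0,1,0,0,-35,0,1,0,0,-25,0,1,0,0,-15,0,1,0,0,-10,0,1,0,0,-4,0,1,0,0,0,0,1]
}}

```text
clock: 13.95
eef_pos: [521.9, -303.5, 101.9]
eef_rot: [3.141, -0.0, 0.201]
wrist_force: [0.8, 0.4, -1.2]
finger_gap: 36.1
finger_force: 15.0
```

>>> {"method": "step_arm", "body": {
  "series": [0,0,-2,0,1,0,0,-1.8,0,1,-1.9,-0.4,-2.3,0,1,-1.7,-0.3,-2.4,0,1,-1.5,-0.3,-2.6,0,1,-1.2,-0.3,-2.7,0,1,0,0,-1.5,0,1,0,0,0,0,1],
  "squeeze": 5
}}

```text
clock: 14.95
eef_pos: [515.3, -304.8, 86.3]
eef_rot: [3.142, -0.0, 0.201]
wrist_force: [-2.0, -0.3, 4.0]
finger_gap: 36.1
finger_force: 6.2
```

>>> {"method": "step_arm", "body": {
  "series": [0,0,0,0,0.7,0,0,0,0,0.43,0,0,0,0,0.43,0,0,10,0,0.43,0,0,30,0,0.43,0,0,45,0,0.43,0,0,50,0,0.43,0,0,35,0,0.43,0,0,0,0,0.43]
}}

```text
clock: 16.08
eef_pos: [516.0, -305.1, 259.4]
eef_rot: [3.138, -0.004, 0.201]
wrist_force: [-0.1, 0.1, -1.3]
finger_gap: 53.6
finger_force: 0.0
```

```bash
cat >> h.py <<'E'
def shelfcheck(name):
    i,f=info('wrist');p,d=m.camera('wrist');cv2.imwrite(name,p);P=cloud('wrist',d,i,f)
    n=(abs(P[...,0]-508)<70)&(abs(P[...,1]+240)<150)&yellow(p)
    mk=cv2.morphologyEx((n&(P[...,2]>74)&(P[...,2]<112)).astype(np.uint8),cv2.MORPH_OPEN,np.ones((5,5)))
    k,L=cv2.connectedComponents(mk)
    for j in range(1,k):
        Q=P[L==j]
        if len(Q)<400: continue
        A=np.c_[Q[:,:2],np.ones(len(Q))]
        for _ in range(6):
            c=np.linalg.lstsq(A,Q[:,2],rcond=None)[0];e=abs(A@c-Q[:,2]);A,Q=A[e<3],Q[e<3]
        r=cv2.minAreaRect(Q[:,:2].astype(np.float32));u,v=np.array([[.98,.199],[-.199,.98]])@(np.array(r[0])-[510,-238.5])
        print(len(Q),np.round(r[0],1),np.round(r[1],1),round(r[2],1),'slope',np.arctan(np.hypot(*c[:2])).round(3),'dir',np.arctan2(c[1],c[0]).round(2),'u,v',round(u,1),round(v,1),'z',round(np.r_[r[0],1]@c,1))
E
python3 - <<'E'
from h import *
print(m.read_state()['eef_pos']);shelfcheck('pics/w4.png')
p,d=m.camera('top');P=cloud('top',d);n=(abs(P[...,0]-525)<150)&(abs(P[...,1]-47)<150);tops(P,n,54,80,50)
E
```

```text
[ 515.96118835 -305.09253741  259.42125758]
823 [ 512.9 -303.1] [45.9 35.9] 11.4 slope 0.252 dir 0.19 u,v -10.0 -63.9 z 91.4
px 289 285 3681 [526.6  46.3] [144.  130.9] 10.8 z 66.3
```

View pics/w4.png

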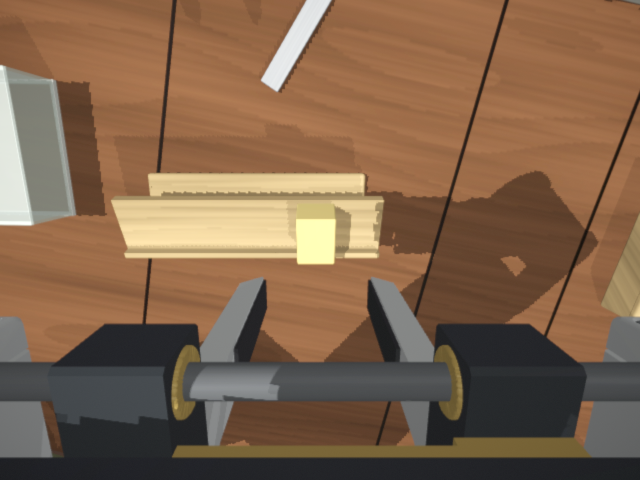

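Run:
```python
from h import *
i,f=info('wrist');D=np.median([m.camera('wrist')[1] for _ in range(5)],0);P=cloud('wrist',D,i,f)
for n,us in(('cheese',[315]),('shelf',[250,370])):
  for u in us:
    for v in range(196,264,4): print(n,u,v,P[v,u-3:u+4].mean(0).round(1))
p,_=m.camera('scene');cv2.imwrite('pics/s4.png',cv2.resize(p[225:400,110:290],None,fx=3.3,fy=3.3,interpolation=cv2.INTER_CUBIC))
```

```text
cheese 315 196 [ 547.9 -294.1   66.8]
cheese 315 200 [ 544.6 -294.8   70.7]
cheese 315 204 [ 541.6 -295.5   75.9]
cheese 315 208 [ 538.9 -296.    83.4]
cheese 315 212 [ 536.4 -296.6   90.5]
cheese 315 216 [ 534.  -297.1   97.4]
cheese 315 220 [ 530.9 -297.8   99.6]
cheese 315 224 [ 527.1 -298.5   98.2]
cheese 315 228 [ 523.3 -299.3   96.9]
cheese 315 232 [ 519.4 -300.1   95.4]
cheese 315 236 [ 515.5 -300.8   94.1]
cheese 315 240 [ 511.5 -301.7   92.5]
cheese 315 244 [ 507.5 -302.5   91. ]
cheese 315 248 [ 503.3 -303.3   89.3]
cheese 315 252 [ 499.1 -304.1   87.6]
cheese 315 256 [ 495.  -305.    86.2]
cheese 315 260 [ 490.6 -305.9   84.5]
shelf 250 196 [ 535.5 -233.3   66.9]
shelf 250 200 [ 532.3 -234.6   70.8]
shelf 250 204 [ 528.3 -234.9   69.3]
shelf 250 208 [ 524.2 -235.2   67.4]
shelf 250 212 [ 520.1 -235.6   66.2]
shelf 250 216 [ 515.9 -236.    64.6]
shelf 250 220 [ 511.7 -236.4   63.1]
shelf 250 224 [ 507.4 -236.8   61.6]
shelf 250 228 [ 503.1 -237.2   60. ]
shelf 250 232 [ 498.7 -237.6   58.7]
shelf 250 236 [ 494.2 -238.    57. ]
shelf 250 240 [ 489.6 -238.4   55. ]
shelf 250 244 [ 485.  -238.8   53.2]
shelf 250 248 [ 480.8 -239.5   53.4]
shelf 250 252 [ 478.4 -240.9   59.5]
shelf 250 256 [ 474.1 -241.5   58.8]
shelf 250 260 [ 451.1 -234.6    1.5]
shelf 370 196 [ 558.4 -345.6   66.6]
shelf 370 200 [ 555.  -345.8   70.7]
shelf 370 204 [ 551.2 -347.    69.4]
shelf 370 208 [ 547.3 -348.1   68. ]
shelf 370 212 [ 543.4 -349.3   66.5]
shelf 370 216 [ 539.4 -350.5   64.8]
shelf 370 220 [ 535.3 -351.7   63.5]
shelf 370 224 [ 531.2 -353.    61.6]
shelf 370 228 [ 527.  -354.2   60. ]
shelf 370 232 [ 522.8 -355.5   58.4]
shelf 370 236 [ 518.5 -356.8   56.7]
shelf 370 240 [ 514.1 -358.    55.4]
shelf 370 244 [ 509.7 -359.3   53.7]
shelf 370 248 [ 505.5 -360.4   53.3]
shelf 370 252 [ 502.9 -360.1   59.8]
shelf 370 256 [ 498.6 -361.2   59. ]
shelf 370 260 [ 479.6 -374.4    1.3]
```

View pics/s4.png

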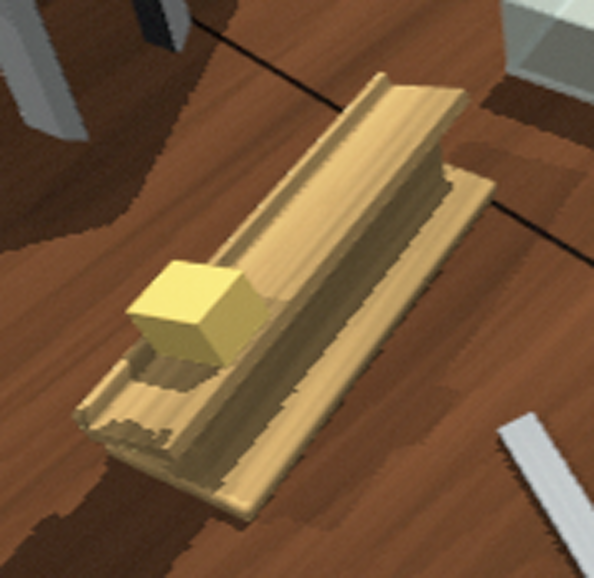

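The scene crop shows the piece flat on the slope just inside the lip, and the depth slopes match (0.365 for both). Next I'll fetch the second piece.

>>> {"method": "step_arm", "body": {
  "series": [-2,30,0,-0.01,0.43,-2,45,0,0,0.43,-2,50,0,0,0.43,-2,50,0,0,0.43,-2,50,0,0,0.43,-2,50,0,0,0.43,-2,50,0,0,0.43,-2,50,0,0,0.43,-2,50,0,0,0.43,-2,50,0,0,0.43,-2,50,0,0,0.43,-2,50,0,0,0.43,-2,30,-20,0,0.43,-0.8,7,-35,0,0.43,0,0,-40,0,0.43,0,0,-40,0,0.43,0,0,0,0,0.43]
}}

```text
clock: 18.6
eef_pos: [487.3, 306.6, 118.6]
eef_rot: [3.14, 0.005, 0.191]
wrist_force: [0.0, 0.5, 0.5]
finger_gap: 53.6
finger_force: 0.0
```

>>> {"method": "step_arm", "body": {
  "series": [1.2,0,-25,0,0.43,0,0,-20,0,0.43,0,0,-12.5,0,0.43,0,0,0,0,1,0,0,0,0,1,0,0,0,0,1,0,0,0,0,1],
  "squeeze": 15
}}

```text
clock: 19.48
eef_pos: [490.3, 307.4, 64.8]
eef_rot: [-3.141, -0.002, 0.191]
wrist_force: [-1.1, -0.7, 6.3]
finger_gap: 36.1
finger_force: 15.0
```

>>> {"method": "step_arm", "body": {
  "series": [0,0,15,0,1,0,0,35,0,1,0,0,45,0,1,0,-15,45,0,1,0,-30,10,0,1,2,-45,0,0.01,1,2,-50,0,0,1,2,-50,0,0,1,2,-50,0,0,1,2,-50,0,0,1,2,-50,0,0,1,2,-50,0,0,1,2,-50,0,0,1,2,-50,0,0,1,0.2,-36,0,0,1,0,-16,0,0,1,0,-4,0,0,1,0,0,0,0,1]
}}

```text
clock: 21.72
eef_pos: [508.1, -237.9, 213.9]
eef_rot: [-3.141, -0.0, 0.202]
wrist_force: [0.6, -0.0, -0.4]
finger_gap: 35.8
finger_force: 15.0
```

>>> {"method": "step_arm", "body": {
  "series": [0.4,-0.9,-15,0,1,0,0,-30,0,1,0,0,-30,0,1,0,0,-20,0,1,0,0,-10,0,1,0,0,-3,0,1,0,0,0,0,1]
}}

```text
clock: 22.6
eef_pos: [508.6, -239.6, 106.0]
eef_rot: [3.141, -0.0, 0.201]
wrist_force: [0.3, 0.3, -0.4]
finger_gap: 35.8
finger_force: 15.0
```

Run:
```python
from h import *
p,_=m.camera('scene');cv2.imwrite('pics/s5.png',cv2.resize(p[205:400,110:305],None,fx=3,fy=3,interpolation=cv2.INTER_CUBIC))
```

```text
(no output)
```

View pics/s5.png

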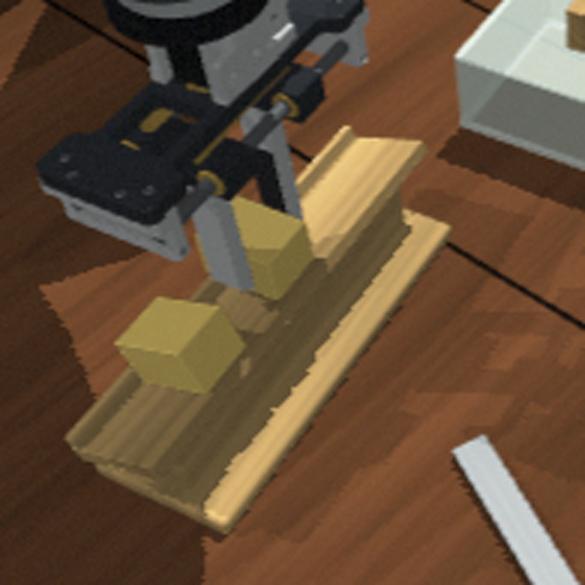

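The crop shows the second piece held level over the middle slot with the first still flat. Next I'll lower it with the force watched.

>>> {"method": "step_arm", "body": {
  "series": [0,0,-2,0,1,0,0,-2,0,1,0,0,-1,0,1,0,0,0,0,1],
  "squeeze": 5
}}

```text
clock: 23.15
eef_pos: [508.3, -239.8, 100.8]
eef_rot: [3.141, 0.0, 0.201]
wrist_force: [-1.4, -0.5, 1.5]
finger_gap: 35.9
finger_force: 5.0
```

>>> {"method": "step_arm", "body": {
  "series": [-2.2,-0.5,-2.2,0,1,-2.0,-0.4,-2.4,0,1,-1.8,-0.3,-2.5,0,1,-1.5,-0.3,-2.7,0,1,0,0,-1,0,1,0,0,0,0,1]
}}

```text
clock: 23.9
eef_pos: [500.8, -241.2, 89.9]
eef_rot: [-3.142, 0.0, 0.201]
wrist_force: [-2.2, 0.9, 3.4]
finger_gap: 35.7
finger_force: 5.0
```

Good. Release, rise and check.

>>> {"method": "step_arm", "body": {
  "series": [0,0,0,0,0.7,0,0,0,0,0.43,0,0,0,0,0.43,0,0,10,0,0.43,0,0,30,0,0.43,0,0,45,0,0.43,0,0,50,0,0.43,0,0,30,0,0.43,0,0,0,0,0.43,0,0,0,0,0.43]
}}

```text
clock: 25.15
eef_pos: [500.6, -241.0, 254.1]
eef_rot: [-3.141, 0.001, 0.201]
wrist_force: [0.2, -0.4, 0.3]
finger_gap: 53.3
finger_force: 0.0
```

Run:
```python
from h import *
print(m.read_state()['eef_pos']);shelfcheck('pics/w6.png')
p,d=m.camera('top');P=cloud('top',d);n=(abs(P[...,0]-525)<150)&(abs(P[...,1]-47)<150);tops(P,n,54,80,50)
n=(abs(P[...,0]-525)<90)&(abs(P[...,1]-277)<90);tops(P,n,55,75,50)
```

```text
[ 500.56063462 -241.02755042  254.08925526]
887 [ 512.  -303.1] [47.3 35.6] 11.2 slope 0.249 dir 0.14 u,v -10.9 -63.7 z 91.0
836 [ 498.1 -239.4] [45.6 35.5] 12.2 slope 0.245 dir 0.21 u,v -11.8 1.4 z 90.6
px 289 285 3680 [526.5  46.4] [144.1 131. ] 10.7 z 66.3
px 168 265 377 [549.3 318.2] [50.7 36.8] 7.9 z 63.2
```

>>> {"method": "step_arm", "body": {
  "series": [4,30,0,-0.02,0.43,4,45,0,0,0.43,4,50,0,0,0.43,4,50,0,0,0.43,4,50,0,0,0.43,4,50,0,0,0.43,4,50,0,0,0.43,4,50,0,0,0.43,4,50,0,0,0.43,4,50,0,0,0.43,4,50,0,0,0.43,3.8,30,-20,0,0.43,0,7,-35,0,0.43,0,0,-40,0,0.43,0,0,-40,0,0.43,0,0,0,0,0.43,0,0,0,0,0.43]
}}

```text
clock: 27.38
eef_pos: [549.1, 321.0, 121.2]
eef_rot: [-3.141, -0.001, 0.181]
wrist_force: [-0.3, 0.5, 0.2]
finger_gap: 53.6
finger_force: 0.0
```

>>> {"method": "step_arm", "body": {
  "series": [-0.7,0,-20,0,0.43,0,0,-22,0,0.43,0,0,-12,0,0.43,0,0,-5,0,0.43,0,0,0,0,0.43,0,0,0,0,1,0,0,0,0,1,0,0,0,0,1,0,0,0,0,1],
  "squeeze": 15
}}

```text
clock: 28.5
eef_pos: [548.2, 320.9, 61.4]
eef_rot: [-3.141, -0.001, 0.181]
wrist_force: [-0.8, -1.3, 5.5]
finger_gap: 36.0
finger_force: 15.0
```

>>> {"method": "step_arm", "body": {
  "series": [0,0,15,0,1,0,0,35,0,1,0,0,45,0,1,0,-15,45,0,1,-3,-30,15,0,1,-5,-45,0,0.02,1,-6,-50,0,0,1,-6,-50,0,0,1,-6,-50,0,0,1,-6,-50,0,0,1,-6,-50,0,0,1,-6,-50,0,0,1,-5,-45,0,0,1,-2.8,-35,0,0,1,0,-20,0,0,1,0,-5,0,0,1,0,0,0,0,1,0,0,0,0,1]
}}

```text
clock: 30.75
eef_pos: [496.3, -173.3, 215.9]
eef_rot: [-3.141, -0.0, 0.202]
wrist_force: [-0.6, 0.0, 0.0]
finger_gap: 35.8
finger_force: 15.0
```

>>> {"method": "step_arm", "body": {
  "series": [-0.9,-0.8,-15,0,1,0,0,-30,0,1,0,0,-30,0,1,0,0,-20,0,1,0,0,-12,0,1,0,0,-4,0,1,0,0,0,0,1,0,0,-3,0,1,0,0,-2,0,1,0,0,-1.5,0,1,0,0,0,0,1]
}}

```text
clock: 32.12
eef_pos: [495.3, -175.0, 98.5]
eef_rot: [3.141, -0.0, 0.201]
wrist_force: [-0.4, 0.6, 0.3]
finger_gap: 36.1
finger_force: 15.0
```

>>> {"method": "step_arm", "body": {
  "series": [0,0,-0.7,0,1,-1.9,-0.4,-2.3,0,1,-1.7,-0.3,-2.4,0,1,-1.5,-0.3,-2.6,0,1,-1.2,-0.3,-2.7,0,1,0,0,-1.3,0,1,0,0,0,0,1],
  "squeeze": 5
}}

```text
clock: 33.0
eef_pos: [488.9, -176.3, 86.4]
eef_rot: [-3.142, 0.0, 0.201]
wrist_force: [-0.5, 0.2, 3.5]
finger_gap: 35.9
finger_force: 5.5
```

>>> {"method": "step_arm", "body": {
  "series": [0,0,0,0,0.7,0,0,0,0,0.43,0,0,0,0,0.43,0,0,10,0,0.43,0,0,30,0,0.43,0,0,45,0,0.43,0,0,50,0,0.43,0,0,30,0,0.43,0,0,0,0,0.43,0,0,0,0,0.43]
}}

```text
clock: 34.25
eef_pos: [488.6, -176.1, 250.6]
eef_rot: [-3.141, 0.001, 0.201]
wrist_force: [0.9, -0.5, -0.5]
finger_gap: 53.8
finger_force: 0.0
```

Run:
```python
from h import *
print(m.read_state()['eef_pos']);shelfcheck('pics/w7.png')
p,d=m.camera('top');P=cloud('top',d);n=(abs(P[...,0]-525)<150)&(abs(P[...,1]-47)<150);tops(P,n,54,80,50)
p,_=m.camera('scene');cv2.imwrite('pics/s7.png',p)
```

```text
[ 488.62830696 -176.13461492  250.5827936 ]
880 [ 487.  -174.5] [46.5 35.8] 11.5 slope 0.245 dir 0.2 u,v -9.8 67.3 z 91.3
944 [ 511.7 -302.9] [46.2 36.4] 12.5 slope 0.288 dir 0.11 u,v -11.2 -63.5 z 91.2
1263 [ 496.5 -239.6] [47.3 35.8] 11.7 slope 0.314 dir 0.12 u,v -13.5 1.6 z 90.6
px 289 285 3674 [526.6  46.4] [143.9 131.1] 10.7 z 66.2
```

View pics/s7.png

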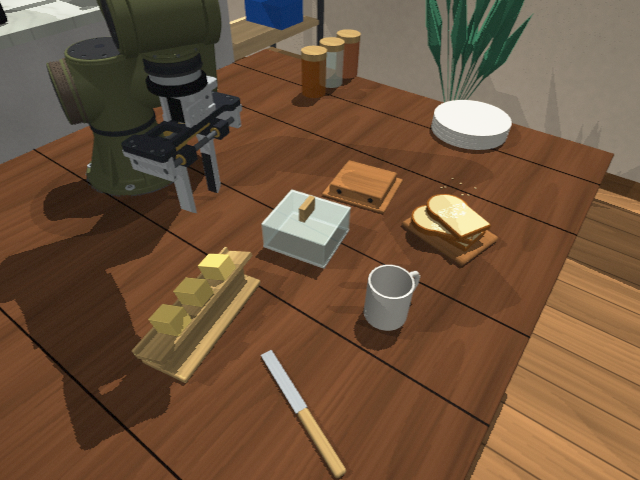

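The scene view shows three pieces on the shelf at (170,320), (193,292) and (217,266), the box empty and the cover standing at (306,230). Next I'll go above the cover.

>>> {"method": "step_arm", "body": {
  "series": [3.6,22.3,-2,0.156,0.43,3.6,22.3,-2,0.156,0.43,3.6,22.3,-2,0.156,0.43,3.6,22.3,-2,0.156,0.43,3.6,22.3,-2,0.156,0.43,3.6,22.3,-2,0.156,0.43,3.6,22.3,-2,0.156,0.43,3.6,22.3,-2,0.156,0.43,3.6,22.3,-2,0.156,0.43,3.6,22.3,-2,0.152,0.43,0,0,0,0,0.43,0,0,0,0,0.43]
}}

```text
clock: 35.9
eef_pos: [524.8, 46.2, 231.0]
eef_rot: [-3.141, 0.0, 1.754]
wrist_force: [0.3, -1.3, 0.3]
finger_gap: 53.7
finger_force: 0.0
```

Run:
```python
from h import *
s=m.read_state();print(s['eef_pos'],s['eef_rot'])
i,f=info('wrist');p,d=m.camera('wrist');cv2.imwrite('pics/w8.png',p)
P=cloud('wrist',d,i,f);n=(abs(P[...,0]-525)<140)&(abs(P[...,1]-47)<110)
tops(P,n,94,112);tops(P,n,60,76)
```

```text
[524.81633213  46.23050099 230.98935435] [-3.14085118e+00  7.01917277e-06  1.75400967e+00]
px 316 242 1050 [524.6  49.2] [14.  50.4] 10.9 z 101.8
px 316 226 19887 [524.6  48.8] [143.6 130.7] 10.5 z 68.0
```

>>> {"method": "step_arm", "body": {
  "series": [-0.2,1.1,-30,0.003,0.43,0,0,-40,0,0.43,0,0,-35,0,0.43,0,0,-20,0,0.43,0,0,-9.5,0,0.43,0,0,0,0,0.43,0,0,0,0,1,0,0,0,0,1,0,0,0,0,1,0,0,0,0,1,0,0,0,0,1],
  "squeeze": 35
}}

```text
clock: 37.33
eef_pos: [524.8, 47.8, 97.0]
eef_rot: [3.142, -0.0, 1.76]
wrist_force: [-0.2, 0.2, 2.5]
finger_gap: 13.9
finger_force: 35.0
```

>>> {"method": "step_arm", "body": {
  "series": [0,0,10,0,1,0,0,20,0,1,0,0,30,0,1,0,0,30,0,1,0,10,25,0,1,0,20,5,0,1,0,30,0,0,1,0,30,0,0,1,0,30,0,0,1,0,30,0,0,1,0,30,0,0,1,0,30,0,0,1,0,15,0,0,1,0,7,0,0,1,0,0,0,0,1,0,0,0,0,1]
}}

```text
clock: 39.33
eef_pos: [524.9, 279.1, 216.9]
eef_rot: [-3.142, 0.0, 1.759]
wrist_force: [0.0, -0.1, -2.9]
finger_gap: 13.6
finger_force: 35.0
```

Run:
```python
from h import *
s=m.read_state();print(s['eef_pos'],s['eef_rot'],s['finger_gap'])
i,f=info('wrist');p,d=m.camera('wrist')
P=cloud('wrist',d,i,f);n=(abs(P[...,0]-525)<100)&(abs(P[...,1]-279)<100)
tops(P,n,170,200)
p,d=m.camera('scene');P=cloud('scene',d);n=(abs(P[...,0]-525)<100)&(abs(P[...,1]-279)<100);tops(P,n,28,36,80)
```

```text
[524.8939398  279.08021031 216.92086119] [-3.14154300e+00  1.27971017e-04  1.75909598e+00] 13.608165746900752
px 316 238 37200 [520.7 302.9] [143.8  85.1] 10.8 z 188.0
px 363 179 1548 [523.2 277.7] [131.4 122.1] 10.9 z 33.0
```

>>> {"method": "step_arm", "body": {
  "series": [-0.5,0.7,-15,0,1,0,0,-25,0,1,0,0,-22,0,1,0,0,-12,0,1,0,0,-6,0,1,0,0,-3,0,1,0,0,0,0,1,0,0,0,0,1]
}}

```text
clock: 40.42
eef_pos: [524.5, 280.6, 134.4]
eef_rot: [3.141, -0.0, 1.76]
wrist_force: [0.4, 1.0, -2.5]
finger_gap: 13.7
finger_force: 35.0
```

>>> {"method": "step_arm", "body": {
  "series": [0,-0.8,-2,0,1,0,0,-2,0,1,0,0,-2,0,1,0,0,-2,0,1,0,0,-2,0,1,0,0,0,0,1]
}}

```text
clock: 41.18
eef_pos: [524.2, 279.7, 123.6]
eef_rot: [-3.141, 0.0, 1.76]
wrist_force: [-0.3, 0.8, -3.3]
finger_gap: 13.9
finger_force: 35.0
```

>>> {"method": "step_arm", "body": {
  "series": [0,0,-3,0,1,0,0,-3,0,1,0,0,-3,0,1,0,0,-3,0,1,0,0,-3,0,1,0,0,0,0,1]
}}

```text
clock: 41.92
eef_pos: [524.1, 279.6, 108.1]
eef_rot: [-3.141, 0.0, 1.76]
wrist_force: [2.3, 0.9, -6.7]
finger_gap: 13.6
finger_force: 35.0
```

>>> {"method": "step_arm", "body": {
  "series": [0,0,-1.5,0,1,0,0,-1.5,0,1,0,0,0,0,1]
}}

```text
clock: 42.3
eef_pos: [524.2, 279.7, 105.7]
eef_rot: [-3.141, 0.0, 1.76]
wrist_force: [0.9, 0.2, -2.1]
finger_gap: 14.2
finger_force: 35.0
```

>>> {"method": "step_arm", "body": {
  "series": [0,0,-1,0,1,0,0,-1,0,1,0,0,0,0,1]
}}

```text
clock: 42.68
eef_pos: [524.3, 279.7, 105.0]
eef_rot: [3.141, -0.0, 1.76]
wrist_force: [-5.1, -3.3, 12.8]
finger_gap: 13.5
finger_force: 35.0
```

>>> {"method": "step_arm", "body": {
  "series": [0,0,-0.8,0,1,0,0,0,0,1,0,0,0,0,0.6,0,0,0,0,0.4,0,0,0,0,0.3,0,0,15,0,0.3,0,0,40,0,0.3,0,0,50,0,0.3,0,0,20,0,0.3,0,0,0,0,0.3,0,0,0,0,0.3]
}}

```text
clock: 44.05
eef_pos: [523.9, 279.6, 227.1]
eef_rot: [-3.14, 0.0, 1.76]
wrist_force: [-0.9, 0.3, 0.3]
finger_gap: 65.7
finger_force: 0.0
```

Run:
```python
from h import *
print(m.read_state()['eef_pos'])
i,f=info('wrist');p,d=m.camera('wrist');P=cloud('wrist',d,i,f);n=(abs(P[...,0]-525)<100)&(abs(P[...,1]-279)<100)
tops(P,n,66,90);tops(P,n,100,118)
k=n&(P[...,2]>66)&(P[...,2]<90);Q=P[k];print('roof plane',np.linalg.lstsq(np.c_[Q[:,:2]-[524,280],np.ones(len(Q))],Q[:,2],rcond=None)[0])
p,_=m.camera('scene');cv2.imwrite('pics/s9.png',p)
```

```text
[523.92622449 279.55446216 227.11396106]
px 317 231 21584 [524.4 280.6] [143.6 131. ] 10.9 z 76.0
px 317 247 1087 [524.6 281.5] [13.5 49.7] 10.7 z 109.9
roof plane [7.84604398e-05 7.04931061e-04 7.60484713e+01]
```

View pics/s9.png

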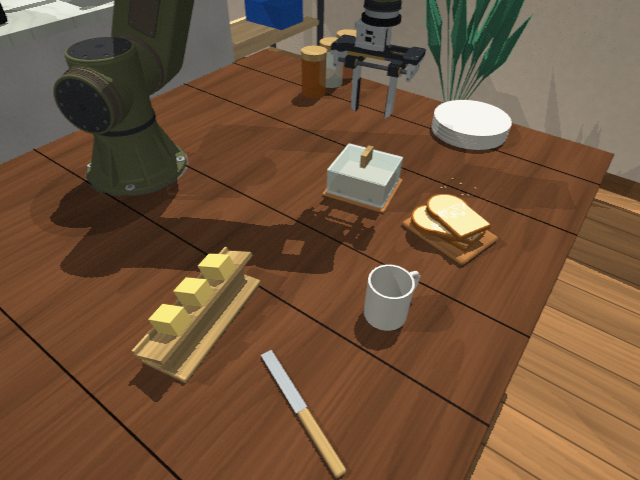

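The roof is at 76.0 mm and level, the same as at the start. The view shows the cover seated at (365,178), three pieces on the shelf, and the mug, bread and knife where they were.

```bash
python3 -c "
from h import *
print(m.sign_off())"
```

```text
the job is handed in; nothing more can be done
None
```

The job is handed in: the box held three pieces of cheese, all now lying side by side and flat on the sloping shelf, the cover is back fully down on the box, and the mug, bread board and knife were not touched.

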